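Zero the balance through its guarded, sunken key

TASK

Zero the balance with the sample vial standing on its pan: with the fingertips push the blue-framed sliding guard fully aside so the green key's well is open, reach a fingertip into the well and press the sunken green key all the way down for about a second, then let it come up and push the guard back until it is fully closed over the well. Only push and press: do not grip or lift anything, do not press the red key, and leave the vial on the pan and the things standing round the balance where they are.

Things in the scene. Friction and masses are not known exactly. Their poses are not given: they have to be found in the camera images.
- balance: white and grey laboratory balance, 300 (x) x 280 (y) mm, 60 mm high to the flat top of its key panel, fixed; origin at the centre of its underside, x points from the key panel in front (x -150 to -60 mm) to the pan behind, y to its left. A tilted display up to 76 mm high lies at x -52 to -12, y -65 to 65 mm; the steel pan (130 mm wide, top at 76 mm) is centred at x = 75, y = 0
- tare_well (a point): centre of the mouth of the green key's round well, 48 mm in diameter, level with the panel top, at x = -105, y = 0 mm on the balance. The red key's well is alike, at x = -105, y = -102 mm. Two guide rails along balance y, 6 mm wide and 10 mm higher than the panel, stand 36.5 mm either side in x (67 mm clear between them), from y = -84.5 to 117.5 mm, open at both ends
- tare_key_top (a point): centre of the top of the green round key (42 mm in diameter), which at rest lies 16 mm below the panel top (44 mm above the underside of the balance) at the bottom of its well
- tare_key (a joint): green key: 0 at rest, grows as it goes straight down, 0.006 m fully down at a hard stop; a spring pushes back with about 1.5 N at first and 4.5 N fully down and brings it up again when released
- off_key (a joint): red round key (42 mm in diameter, 16 mm below the panel top) in the other well: 0 at rest, grows downward to 0.006 m; leave it alone
- guard_mid (a point): centre of the guard's top face, 14 mm above the panel top. The guard is a low blue-framed block with a clear window, 64 mm (balance x) x 80 mm (balance y) x 14 mm high, sliding on the panel between the rails; push it on its flat end faces, 40 mm either side of this point along balance y
- guard (a joint): position of the guard along the balance's +y: 0 closed, centred over the green key's well; 0.072 m fully open at a hard stop, well uncovered. It slides with about 1.5 N of friction, stays where it is left and starts closed or up to 10 mm short of closed
- sample_vial: white vial with an orange-yellow band and white cap, 27 mm in diameter, 60 mm high, loose, standing on the pan; origin at the centre of its underside, z up
- near_vial: white vial with a blue band and white cap, 28 mm in diameter, 62 mm high, loose, standing on the worktop left of the balance; origin at the centre of its underside
- dropper: pink dropper bottle with a black top, 29 mm in diameter, 100 mm high, loose, standing on the worktop right of the balance; origin at the centre of its underside
- marker: white felt marker with a black cap, 124 mm long along its own y, 13 mm thick, loose, lying on the worktop right of the balance; origin at the centre of its underside
Things that resemble listed ones, but are neither listed nor needed, are in the scene too. What is shaped like the sample_vial but pink or turquoise is not meant.

How it is judged:
On the way, in this order (a step that is already met when the one before it is completed fails the run):
1. the guard is fully aside, the green key's well open (value of joint guard above 0.064 m), for 0.2 s.
2. the green key is held fully down, for about a second (value of joint tare_key above 0.0048 m), for 0.6 s.
At the end, for the whole second after the job is handed in: the guard is back within 7 mm of fully closed, both keys are up, and the vial stands at rest and upright on the pan within 12 mm of where it stood; on the way the guard was open at least 64 mm and the green key was then held at least 4.8 mm down for 0.6 s (value of joint guard below 0.007 m and value of joint each of tare_key, off_key below 0.001 m and distance of sample_vial from where it was at the start of the episode below 0.012 m and angle between sample_vial's own z axis and vertical below 0.1 rad and linear speed of sample_vial below 0.02 m/s); the robot touches nothing.
It fails at once if the red key is pressed (value of joint off_key above 0.0025 m).
It fails at once if the sample vial is lifted, shifted or tipped (distance of sample_vial from where it was at the start of the episode above 0.012 m or angle between sample_vial's own z axis and vertical above 0.3 rad).
It fails at once if a thing standing by the balance is lifted, knocked or moved (distance of any of near_vial, dropper, marker from where it was at the start of the episode above 0.015 m).
It also fails if it takes over 54 s, if anything falls off the work surface, if the arm or the gripper's body presses on something with over 40 N, if the wrist force passes 120 N, or if a joint passes its speed limit or range.

ROBOT

A 7-joint arm with a two-finger parallel gripper is mounted at the origin on a cart in front of the work surface, level with it; the furniture and walls round the work are solid. World frame = base frame: x ahead of the robot, y to its left, z up, the work surface at z = 0. Lengths are in m, angles in rad, forces in N, time in s.
With the tool pointing down it reaches from about 0.4 to 0.85 m from the base axis. Payload 10.4 kg.
Tool frame: the origin (TCP) lies midway between the tips of the shut fingers; the grasp point (between the pads) lies 19 mm behind it; z points along the fingers, x is the direction in which the jaws open and shut, and the axes are right-handed (so a half turn about z gives the same grasp; the last joint's range is limited). The gripper opens to 85 mm and grips with 20 to 120 N. Pads are 22 mm wide; open, the fingers measure 114 mm over their backs; the gripper's body (76 mm by 85 mm) begins 54 mm behind the grasp point. The pads swing forward as they close: fully open they stand 13 mm farther back than shut.
Start: joints at [1.224, 0.332, -0.065, 1.46, 0.022, 1.35, -0.088], TCP at [0.199, -0.593, 0.204] pointing down, gripper open.
Joint ranges: [-2.6, 2.6], [-0.5, 2.12], [-1.47, 1.34], [0.16, 2.42], [-1.27, 4.41], [0.06, 2.06], [-2.6, 2.6]. Speed limits (rad/s): [2.22, 2.22, 2.79, 2.79, 3.14, 3.14, 3.14].

INTERFACE

Orientations are given as a unit quaternion [x, y, z, w].
In Python, from workcell import telemetry, eyes, order gives the robot as it stands.
- The arm moves only by the tool servo_tool, never from a script. Its argument "deltas" is a list of rows, each a list of 3 entries, a list of its own where there are three numbers: the shift along the tool's x, y, z in cm, then the turn about the tool's z in rad, then the finger opening in cm, from 0 to 8.54. A call has 1 to 12 rows; each row shifts and turns the pose as measured when the row begins, along the tool's axes as they then stand; what a row does not reach is not made up. A row lasts 1/12 s, in which the tool goes at most 41.7 mm and 7.16 degrees, less where a joint would pass 70% of its speed; a pose out of reach is approached as far as the arm can. A call is refused whole if a number of a shift passes 4.17 or a number of a turn 0.125, either way. A call with a gripper value outside its range is refused whole. The fingers move at their own pace and stop on an object; "force" is the grip in N (left out, the last holds). Time passes only in rows, so rows that do not move let the fingers close. It gives the time, the measured TCP pose, the force and the opening at its end, in the units of the state.
- telemetry.get_obs(): the state, without advancing time (a new reading comes with each control period).
- eyes.camera(name): name is "side" or "top"; returns (picture, depth): 420x560x3 uint8, blue, green, red; 420x560 float32, m along the optical axis (not along the pixel's ray), 0 where there is no reading.
- eyes.calibration(name): a dict with "fx", "fy", "cx", "cy" (pixels), "rvec" (rotation vector, rad) and "tvec" (3), from world to camera coordinates, as OpenCV has them. Camera axes: x right, y down, z forward; pixel columns grow to the right and rows downward; lengths in m; the calibration is good to about 2 mm. A picture is of the moment at which its call begins. calibration takes no time and is no camera call.
- order.hand_in(): hands the job in, once; it reports no verdict.
The state is a dict: "clock": time; "joint_pos": joint angles; "joint_velocities": joint speeds; "tau": joint torques, N m; "position": TCP position; "ee_rot": TCP orientation; "ft_force": force on the tool from outside, world axes, zero at the start; "torque": the same for the moment, N m; "grip_width": opening from 0.0 (shut) to 1.0 (fully open).
Only numpy, scipy, OpenCV 4.12 (cv2) and the standard library are available. Lean on these libraries where they do the work, as an engineer would, in place of code of your own. Each camera call takes 0.05 s, during which the arm holds its last target. There are 200 camera calls.

## Working session

There is one attempt and no reset: what is moved stays moved. The work goes in short steps, Python scripts to look and compute and a tool call to move; the robot and the scene stay as the last step left them, time stands still between calls to the robot, and variables do not carry over. Pictures are saved under pics/ and viewed, about 8 in all and at most 12, crops included, and the job is handed in when it is done.

Besides the shell and the picture viewer there is one more tool, called after ">>>" by a JSON object that holds its "name" and its "arguments". servo_tool: Moves the arm, as the interface text tells. Its arguments: {"type":"object","properties":{"deltas":{"type":"array"},"force":{"type":"number"}},"required":["deltas"]}

```bash
mkdir -p pics
cat > h.py <<'E'
import numpy as np, cv2
from workcell import telemetry, eyes, order
def cal(n):
    c=eyes.calibration(n); K=np.array([[c['fx'],0,c['cx']],[0,c['fy'],c['cy']],[0,0,1]],float)
    return K,cv2.Rodrigues(np.array(c['rvec'],float))[0],np.array(c['tvec'],float).ravel()
def onplane(n,uv,z):
    K,R,t=cal(n); uv=np.atleast_2d(np.array(uv,float)); d=(np.linalg.inv(K)@np.c_[uv,np.ones(len(uv))].T).T@R; o=-R.T@t
    return o+d*((z-o[2])/d[:,2])[:,None]
def cloud(n,depth):
    K,R,t=cal(n); v,u=np.mgrid[:420,:560]; p=np.stack([(u-K[0,2])/K[0,0]*depth,(v-K[1,2])/K[1,1]*depth,depth],-1)
    return (p-t)@R
def proj(n,P):
    K,R,t=cal(n); return cv2.projectPoints(np.atleast_2d(np.array(P,float)),R,t,K,None)[0][:,0]
E
python3 - <<'E'
from h import *
o=telemetry.get_obs();print(o)
for n in ('top','side'):
    p,d=eyes.camera(n);cv2.imwrite(f'pics/{n}0.png',p);np.save(f'{n}0.npy',d);K,R,t=cal(n);print(n,K[0,0],-R.T@t,R[2])
E
```

```text
{'clock': 0.0, 'joint_pos': array([ 1.22442362,  0.33287397, -0.06471796,  1.46095625,  0.02160016,
        1.34990542, -0.08854812]), 'joint_velocities': array([-1.15701705e-03, -2.27617447e-03,  2.94866199e-05,  1.27281355e-03,
        2.88478349e-04,  5.65727351e-04, -2.11380872e-03]), 'tau': array([ 1.18477997e-04, -6.25439644e+01,  4.94090316e-02, -3.91610777e+01,
        1.63959124e-02,  1.00249823e-02,  3.55108352e-05]), 'position': array([ 0.19870857, -0.59212257,  0.20300757]), 'ee_rot': array([ 8.11829882e-01, -5.83893586e-01, -6.05162850e-04, -3.96815234e-04]), 'ft_force': array([-0.02568777, -0.74472243,  0.32152269]), 'torque': array([ 0.01182554, -0.01660074, -0.02461835]), 'grip_width': 0.9988049086415777}
top 401.797564602261 [ 0.47245764 -0.01407494  1.04800889] [ 0.16945332  0.02990334 -0.98508444]
side 472.43700562516256 [ 0.30975135 -0.77854039  0.78514642] [ 0.31553958  0.70733248 -0.63254686]
```

View pics/top0.png

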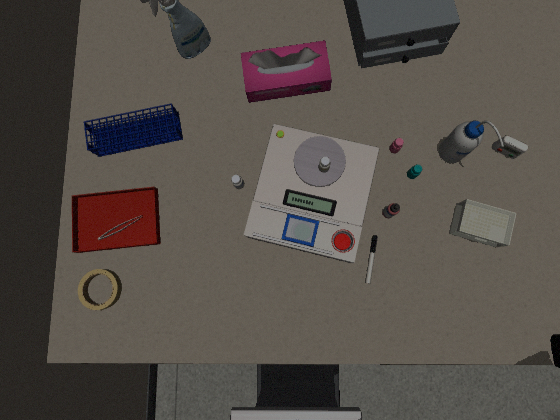

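View pics/side0.png

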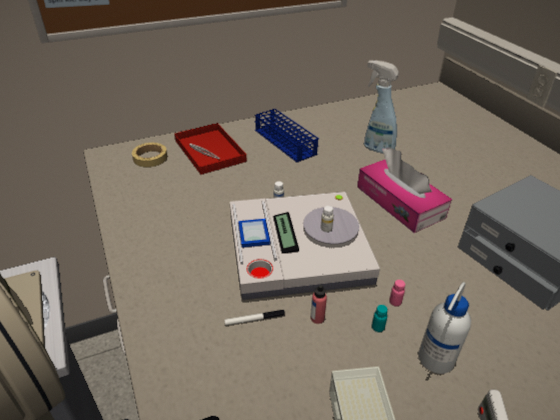

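Top view: the guard (blue frame) is at (301,230), red key at (343,241), and pan with the vial at (320,160). The near vial is at (237,181), dropper at (392,210) and marker at (371,260). The pink and turquoise vials at (397,145) and (415,171) are decoys standing on the worktop. The sample vial is the one on the pan at (325,163).

Run:
```python
from h import *
for n in ('top','side'):
    p=cv2.imread(f'pics/{n}0.png'); d=np.load(f'{n}0.npy'); C=cloud(n,d)
    h=cv2.cvtColor(p,cv2.COLOR_BGR2HSV)
    roi=np.zeros((420,560),np.uint8)
    if n=='top': roi[205:265,240:365]=255
    else: roi[210:285,225:275]=255
    blue=cv2.inRange(h,(105,150,60),(125,255,255))&roi
    red=(cv2.inRange(h,(0,150,80),(8,255,255))|cv2.inRange(h,(172,150,80),(180,255,255)))&roi
    for nm,m,z in(('guard',blue,.074),('red',red,.044)):
        c=max(cv2.findContours(m,0,1)[0],key=cv2.contourArea); hull=cv2.convexHull(c)
        M=cv2.moments(hull);uv=(M['m10']/M['m00'],M['m01']/M['m00'])
        print(n,nm,uv,onplane(n,uv,z),M['m00'],'cloudz',np.median(C[m>0],0))
        if nm=='guard':
            b=cv2.boxPoints(cv2.minAreaRect(hull)); print(onplane(n,b,.074)[:,:2].round(4).tolist())
    # balance top points
    z=C[...,2]; ok=(d>0)&(z>.052)&(z<.067)&(abs(C[...,1]+.03)<.26)&(abs(C[...,0]-.55)<.25)
    P=C[ok][:,:2].astype(np.float32); m=ok.astype(np.uint8)*255; m=cv2.morphologyEx(m,cv2.MORPH_OPEN,np.ones((3,3)))
    c=max(cv2.findContours(m,0,1)[0],key=cv2.contourArea); w=onplane(n,c[:,0],.06)[:,:2].astype(np.float32)
    r=cv2.minAreaRect(w); print(n,'bal',r,cv2.boxPoints(r).round(4).tolist())
t=cv2.resize(cv2.imread('pics/top0.png')[115:275,225:425],None,fx=4,fy=4,interpolation=2);cv2.imwrite('pics/tc.png',t*1)
```

```text
top guard (300.01032179720704, 229.7806112123052) [[ 0.58250941 -0.01485714  0.074     ]] 823.5 cloudz [ 0.580935   -0.01461594  0.07328098]
[[0.562, 0.031], [0.6232, 0.0157], [0.6032, -0.0612], [0.5425, -0.0452]]
top red (341.9229480737018, 241.07705192629814) [[ 0.55704197 -0.11895126  0.044     ]] 199.0 cloudz [ 0.55707844 -0.11923495  0.04334774]
top bal ((0.6832433342933655, -0.045652225613594055), (0.27982601523399353, 0.29866650700569153), 75.88227844238281) [[0.5042999982833862, -0.14489999413490295], [0.7939000129699707, -0.21780000627040863], [0.8622000217437744, 0.053599998354911804], [0.5724999904632568, 0.1264999955892563]]
side guard (253.66077322017915, 232.59123055162658) [[ 0.58203362 -0.02439346  0.074     ]] 707.0 cloudz [ 0.57903081 -0.04471424  0.0715347 ]
[[0.5636, 0.0274], [0.6293, 0.0114], [0.601, -0.0727], [0.5396, -0.057]]
side red (259.60046457607433, 272.10917537746803) [[ 0.55946491 -0.11688686  0.044     ]] 143.5 cloudz [ 0.56015724 -0.11537868  0.0423301 ]
side bal ((0.6827210187911987, -0.051426663994789124), (0.2839929759502411, 0.2984953820705414), 75.31365203857422) [[0.5023000240325928, -0.1509000062942505], [0.791100025177002, -0.22660000622272491], [0.863099992275238, 0.04809999838471413], [0.5742999911308289, 0.12380000203847885]]
```

View pics/tc.png

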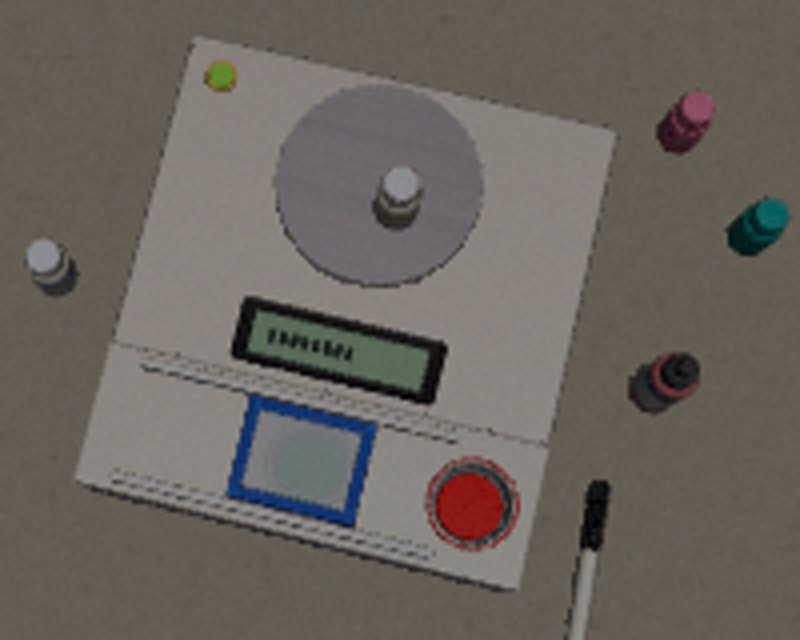

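Both views agree. The balance centre is about (0.683, -0.046) with yaw -14.1°. The red key falls where that predicts, and the guard is about 5 mm short of closed. The sample vial, with a white cap, is the only thing on the pan. I'll shut the fingers, raise and turn the tool so its x lies along balance x.

>>> {"name": "servo_tool", "arguments": {"deltas": [[[0,0,-0.6],-0.111,0],[[0,0,-0.6],-0.111,0],[[0,0,-0.6],-0.111,0],[[0,0,-0.6],-0.111,0],[[0,0,-0.6],-0.111,0],[[0,0,0],-0.111,0],[[0,0,0],-0.111,0],[[0,0,0],-0.111,0],[[0,0,0],-0.111,0]], "force": 40}}

```text
clock: 0.85
position: [0.198, -0.59, 0.2298]
ee_rot: [0.995, -0.102, -0.002, -0.004]
ft_force: [0.4, -0.4, 0.5]
grip_width: 0.002
```

```bash
cat > st.py <<'E'
from h import *
import sys
from scipy.spatial.transform import Rotation as Ro
o=telemetry.get_obs(); R=Ro.from_quat(o['ee_rot']).as_matrix()
a=np.deg2rad(-14.1); B=np.array([[np.cos(a),-np.sin(a),0],[np.sin(a),np.cos(a),0],[0,0,1]]); c=np.array([.683,-.046,0])
print('t',o['clock'],'bal mm',((o['position']-c)@B*1000).round(1),'yaw',np.degrees(np.arctan2(R[1,0],R[0,0])).round(2),'tz',R[:,2].round(3),'F',o['ft_force'].round(2),'g',round(o['grip_width'],3))
if len(sys.argv)>1:
    g=np.array([float(x) for x in sys.argv[1:4]])/1000
    print('delta cm',((B@g+c-o['position'])@R*100).round(2))
E
python3 st.py -105 -58 180
```

```text
t 0.85 bal mm [-337.9 -645.7  229.8] yaw -11.74 tz [-0.004  0.009 -1.   ] F [ 0.42 -0.4   0.48] g 0.002
delta cm [ 25.71 -57.72   5.32]
```

>>> {"name": "servo_tool", "arguments": {"deltas": [[[1.6,-3.6,0],0.04,0],[[1.6,-3.6,0],0,0],[[1.6,-3.6,0],0,0],[[1.6,-3.6,0],0,0],[[1.6,-3.6,0],0,0],[[1.6,-3.6,0],0,0],[[1.6,-3.6,0],0,0],[[1.6,-3.6,0],0,0],[[1.6,-3.6,0],0,0],[[1.6,-3.6,0],0,0],[[1.6,-3.6,0],0,0],[[0,0,0],0,0]]}}

```text
clock: 1.85
position: [0.4651, -0.2287, 0.2261]
ee_rot: [0.993, -0.119, -0.006, -0.007]
ft_force: [-0.6, 1.3, 0.3]
grip_width: -0.002
```

```bash
python3 st.py -105 -58 130
```

```text
t 1.85 bal mm [-166.8 -230.3  226.1] yaw -13.69 tz [-0.01   0.014 -1.   ] F [-0.59  1.3   0.31] g -0.002
delta cm [  6.43 -17.07   9.72]
```

>>> {"name": "servo_tool", "arguments": {"deltas": [[[0.9,-2.4,0.6],0,0],[[0.9,-2.4,0.6],0,0],[[0.9,-2.4,0.8],0,0],[[0.9,-2.4,0.8],0,0],[[0.9,-2.4,1],0,0],[[0.9,-2.4,1],0,0],[[0.5,-1.2,1],0,0],[[0,0,1],0,0],[[0,0,0],0,0]]}}

```text
clock: 2.6
position: [0.5616, -0.0808, 0.1537]
ee_rot: [0.993, -0.117, -0.008, -0.007]
ft_force: [-0.5, -1.0, -1.0]
grip_width: -0.0
```

```bash
python3 st.py -105 -58 68
python3 - <<'E'
from h import *
p,d=eyes.camera('side');q=cv2.resize(p[130:330,190:400],None,fx=3,fy=3,interpolation=2);cv2.imwrite('pics/s1.png',q)
E
```

```text
t 2.6 bal mm [-109.3  -63.3  153.7] yaw -13.46 tz [-0.014  0.016 -1.   ] F [-0.54 -0.97 -0.99] g -0.0
delta cm [ 0.58 -0.42  8.56]
```

View pics/s1.png

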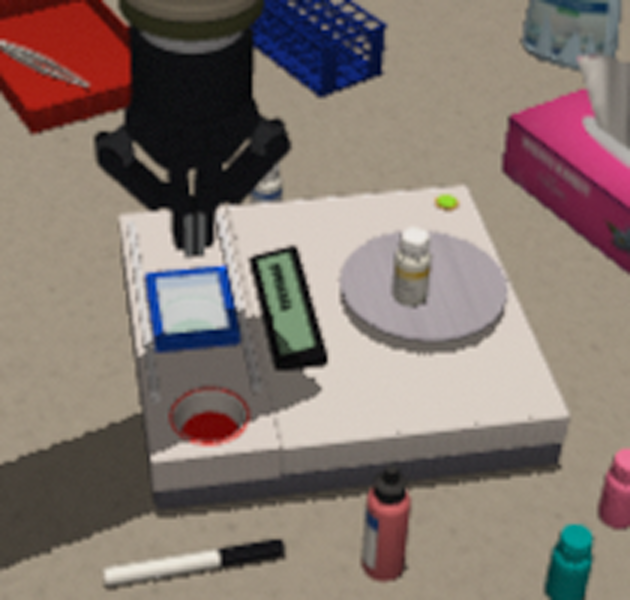

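The view is clear: the finger is above the panel between the guard and the red well, and the sample vial (yellow band) is on the pan. Descending in steps.

>>> {"name": "servo_tool", "arguments": {"deltas": [[[0.5,-0.3,2],0.01,0],[[0,0,2],0,0],[[0,0,2],0,0],[[0,0,1.4],0,0],[[0,0,0],0,0],[[0,0,0],0,0]]}}

```text
clock: 3.15
position: [0.5661, -0.0879, 0.0823]
ee_rot: [0.992, -0.128, -0.005, -0.005]
ft_force: [0.0, -0.1, -0.1]
grip_width: 0.005
```

```bash
python3 st.py -105 -58 67
```

```text
t 3.15 bal mm [-103.2  -69.1   82.3] yaw -14.69 tz [-0.009  0.01  -1.   ] F [ 0.02 -0.11 -0.12] g 0.005
delta cm [-0.17 -1.1   1.54]
```

>>> {"name": "servo_tool", "arguments": {"deltas": [[[-0.1,-0.4,0.8],0,0],[[0,-0.2,0.7],0,0],[[0,0,0.1],0,0],[[0,0,0],0,0]]}}

```text
clock: 3.48
position: [0.5678, -0.0837, 0.0686]
ee_rot: [0.992, -0.13, -0.003, -0.004]
ft_force: [-0.2, -0.3, 0.2]
grip_width: 0.003
```

```bash
python3 st.py -105 22 67
```

```text
t 3.4833 bal mm [-102.5  -64.6   68.6] yaw -14.88 tz [-0.004  0.008 -1.   ] F [-0.17 -0.31  0.19] g 0.003
delta cm [-0.36 -8.66  0.22]
```

>>> {"name": "servo_tool", "arguments": {"deltas": [[[-0.2,-0.7,0.1],-0.01,0],[[0,-0.9,0],0,0],[[0,-0.9,0],0,0],[[0,-0.9,0],0,0],[[0,-0.9,0],0,0]]}}

```text
clock: 3.9
position: [0.5779, -0.0389, 0.0692]
ee_rot: [0.992, -0.125, -0.002, -0.004]
ft_force: [0.6, 1.4, 1.3]
grip_width: -0.001
```

```bash
python3 st.py -105 22 67
```

```text
t 3.9 bal mm [-103.7  -18.7   69.2] yaw -14.34 tz [-0.002  0.008 -1.   ] F [0.65 1.45 1.34] g -0.001
delta cm [-0.15 -4.07  0.25]
```

>>> {"name": "servo_tool", "arguments": {"deltas": [[[0,-0.6,0.2],0,0],[[0,-0.8,0.1],0,0],[[0,-0.8,0],0,0],[[0,-0.8,0],0,0],[[0,-0.6,0],0,0],[[0,-0.3,0],0,0]]}}

```text
clock: 4.4
position: [0.5889, 0.007, 0.0664]
ee_rot: [0.992, -0.123, -0.002, -0.004]
ft_force: [0.1, -0.1, 0.3]
grip_width: 0.0
```

```bash
python3 st.py -105 22 67;python3 - <<'E'
from h import *
p,d=eyes.camera('side');q=cv2.resize(p[130:330,190:400],None,fx=3,fy=3,interpolation=2);cv2.imwrite('pics/s2.png',q)
E
```

```text
t 4.4 bal mm [-104.1   28.5   66.4] yaw -14.1 tz [-0.002  0.009 -1.   ] F [ 0.1  -0.13  0.33] g 0.0
delta cm [-0.09  0.65 -0.07]
```

View pics/s2.png

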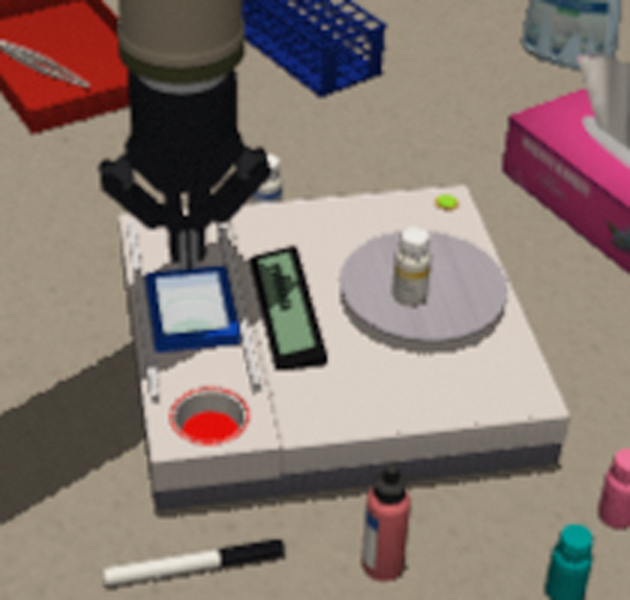

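The guard hasn't moved and the finger shows at its far side, which disagrees with the reported TCP. I'll compare the TCP with its projection.

Run:
```python
from h import *
o=telemetry.get_obs()
P=o['position']; print(P)
out=[]
for n in('top','side'):
    p,d=eyes.camera(n);C=cloud(n,d)
    uv=proj(n,P)[0];print(n,uv)
    q=p.copy()
    if n=='side':
        for v in range(195,232,4): print(v,[C[v,u].round(3).tolist() for u in (248,252,256)],p[v,252])
    f=5;y,x=(150,225) if n=='side' else (165,250)
    q=cv2.resize(p[y:y+110,x:x+75],None,fx=f,fy=f,interpolation=1)
    cv2.drawMarker(q,tuple(int(k) for k in ((uv-[x,y]+.5)*f)),(0,255,0),0,20,1); out.append(q)
cv2.imwrite('pics/c3.png',np.hstack(out))
```

```text
[0.58893493 0.00751271 0.06642221]
top [290.88296001 227.57732657]
side [251.58573542 225.8562541 ]
195 [[0.577, -0.011, 0.172], [0.595, 0.014, 0.15], [0.594, -0.014, 0.17]] [ 82  93 101]
199 [[0.577, -0.008, 0.16], [0.594, 0.013, 0.139], [0.593, -0.015, 0.16]] [ 95 104 112]
203 [[0.578, -0.004, 0.145], [0.592, 0.008, 0.133], [0.596, -0.007, 0.142]] [16 14 14]
207 [[0.576, -0.008, 0.138], [0.587, -0.004, 0.131], [0.595, -0.008, 0.132]] [31 30 31]
211 [[0.58, 0.003, 0.117], [0.587, -0.004, 0.12], [0.597, -0.002, 0.116]] [37 38 38]
215 [[0.579, 0.002, 0.107], [0.587, -0.004, 0.108], [0.596, -0.005, 0.106]] [51 51 50]
219 [[0.593, 0.044, 0.058], [0.587, -0.003, 0.096], [0.611, 0.035, 0.059]] [52 44 39]
223 [[0.584, 0.017, 0.069], [0.591, 0.01, 0.072], [0.6, 0.007, 0.072]] [199 184 173]
227 [[0.578, 0.001, 0.072], [0.587, -0.002, 0.071], [0.595, -0.007, 0.072]] [201 202 200]
231 [[0.574, -0.01, 0.07], [0.581, -0.016, 0.072], [0.589, -0.02, 0.073]] [204 205 203]
```

View pics/c3.png

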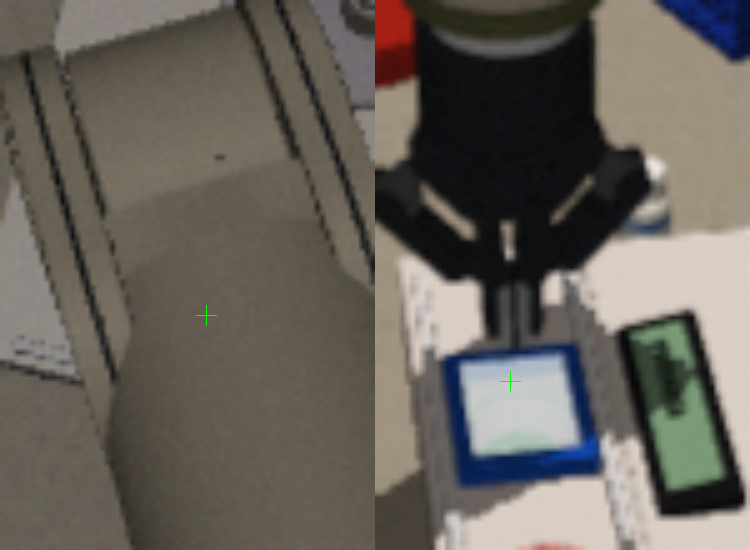

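```bash
python3 - <<'E'
from h import *
print('s1 proj',proj('side',[.5616,-.0808,.1537]),'seen ~(254.5,213.5)')
p,d=eyes.camera('side');C=cloud('side',d)
for v in range(208,226): print(v,[C[v,u].round(3).tolist() for u in (249,251,253,255)])
print(proj('side',[[.588,-.003,z] for z in(.066,.08,.09,.095)]))
E
python3 st.py
```

```text
s1 proj [[253.33872721 222.96117622]] seen ~(254.5,213.5)
208 [[0.581, -0.002, 0.129], [0.585, -0.003, 0.128], [0.59, -0.002, 0.126], [0.594, -0.006, 0.128]]
209 [[0.58, -0.003, 0.127], [0.585, -0.004, 0.126], [0.588, -0.007, 0.128], [0.594, -0.006, 0.125]]
210 [[0.581, -0.001, 0.122], [0.585, -0.004, 0.124], [0.59, -0.003, 0.121], [0.592, -0.009, 0.125]]
211 [[0.581, -0.0, 0.119], [0.584, -0.007, 0.123], [0.589, -0.005, 0.12], [0.594, -0.006, 0.119]]
212 [[0.581, 0.0, 0.116], [0.584, -0.005, 0.119], [0.589, -0.005, 0.117], [0.592, -0.009, 0.119]]
213 [[0.582, 0.002, 0.111], [0.585, -0.002, 0.113], [0.588, -0.007, 0.116], [0.593, -0.008, 0.116]]
214 [[0.581, 0.001, 0.109], [0.584, -0.005, 0.113], [0.589, -0.004, 0.111], [0.592, -0.008, 0.113]]
215 [[0.581, 0.001, 0.106], [0.585, -0.003, 0.109], [0.589, -0.004, 0.108], [0.593, -0.006, 0.108]]
216 [[0.581, 0.001, 0.104], [0.585, -0.003, 0.106], [0.589, -0.004, 0.105], [0.593, -0.006, 0.105]]
217 [[0.581, -0.001, 0.102], [0.583, -0.006, 0.105], [0.589, -0.005, 0.103], [0.593, -0.006, 0.102]]
218 [[0.583, 0.006, 0.093], [0.583, -0.006, 0
[... 248 characters left out ...]
]]
221 [[0.587, 0.02, 0.072], [0.591, 0.017, 0.073], [0.596, 0.017, 0.071], [0.6, 0.014, 0.073]]
222 [[0.587, 0.018, 0.071], [0.591, 0.018, 0.069], [0.595, 0.013, 0.072], [0.6, 0.014, 0.069]]
223 [[0.586, 0.015, 0.07], [0.59, 0.014, 0.069], [0.594, 0.012, 0.069], [0.598, 0.009, 0.071]]
224 [[0.584, 0.011, 0.071], [0.587, 0.007, 0.073], [0.592, 0.005, 0.073], [0.597, 0.006, 0.07]]
225 [[0.583, 0.007, 0.071], [0.587, 0.005, 0.071], [0.591, 0.003, 0.072], [0.595, 0.001, 0.072]]
[[252.83035219 228.84183104]
 [252.68546482 224.23815749]
 [252.58051381 220.90342784]
 [252.52757424 219.22131783]]
t 4.6 bal mm [-103.9   26.7   66.3] yaw -14.18 tz [-0.002  0.008 -1.   ] F [-0.03  0.21  0.56] g -0.002
```

The depth data is consistent at both poses: x and y agree, but the real fingertips are about 27 mm higher than the reported TCP z (tip at about 0.094 against 0.066). So the finger passed over the guard. I'll go back to the -y side and descend with that offset, watching force.

>>> {"name": "servo_tool", "arguments": {"deltas": [[[0,2,-0.1],0,0],[[0,2,0],0,0],[[0,2,0],0,0],[[0,2,0],0,0],[[0,0.9,0],0,0],[[0,0,0],0,0],[[0,0,0],0,0]]}}

```text
clock: 5.18
position: [0.5654, -0.0875, 0.0667]
ee_rot: [0.992, -0.125, -0.002, -0.003]
ft_force: [0.2, 0.1, -0.1]
grip_width: 0.001
```

```bash
python3 st.py -105 -62 42
```

```text
t 5.1833 bal mm [-103.9  -68.9   66.7] yaw -14.41 tz [-0.002  0.007 -1.   ] F [ 0.18  0.11 -0.14] g 0.001
delta cm [-0.1  -0.67  2.48]
```

>>> {"name": "servo_tool", "arguments": {"deltas": [[[-0.1,-0.7,0.4],0,0],[[0,-0.1,0.6],0,0],[[0,0,0.6],0,0],[[0,0,0.6],0,0],[[0,0,0.1],0,0],[[0,0,0],0,0]]}}

```text
clock: 5.68
position: [0.5672, -0.0724, 0.0409]
ee_rot: [0.992, -0.122, -0.002, -0.005]
ft_force: [-0.1, 0.6, 0.9]
grip_width: -0.007
```

```bash
python3 st.py -105 -60 40
python3 - <<'E'
from h import *
p,d=eyes.camera('side');C=cloud('side',d)
q=cv2.resize(p[170:290,200:320],None,fx=5,fy=5,interpolation=1);cv2.imwrite('pics/s4.png',q)
E
```

```text
t 5.6833 bal mm [-105.9  -53.8   40.9] yaw -14.03 tz [-0.002  0.01  -1.   ] F [-0.13  0.64  0.86] g -0.007
delta cm [0.09 0.62 0.08]
```

View pics/s4.png

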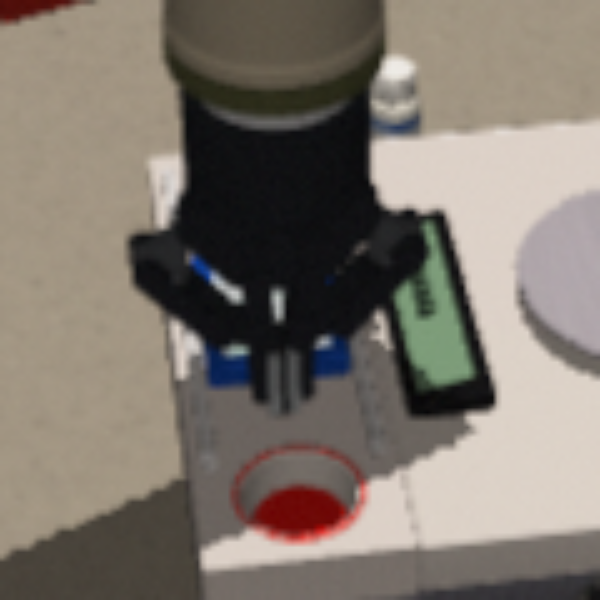

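The finger is now in front of the guard's -y face, between guard and red well, close to the panel. Pushing.

>>> {"name": "servo_tool", "arguments": {"deltas": [[[0,-0.8,0],0,0],[[0,-0.8,0],0,0],[[0,-0.8,0],0,0],[[0,-0.8,0],0,0],[[0,-0.8,0],0,0]]}}

```text
clock: 6.15
position: [0.5771, -0.033, 0.0412]
ee_rot: [0.992, -0.124, -0.002, -0.004]
ft_force: [0.1, -1.9, -0.4]
grip_width: 0.005
```

```bash
cat > g.py <<'E'
from h import *
p,d=eyes.camera('side');C=cloud('side',d);h=cv2.cvtColor(p,cv2.COLOR_BGR2HSV)
m=cv2.inRange(h,(105,150,50),(125,255,255))>0
a=np.deg2rad(-14.1);c=np.array([.683,-.046,0]);B=np.array([[np.cos(a),-np.sin(a),0],[np.sin(a),np.cos(a),0],[0,0,1]])
b=(C-c)@B; m&=(d>0)&(abs(b[...,0]+.105)<.045)&(abs(b[...,1])<.16)&(b[...,2]>.055)&(b[...,2]<.085)
print('blue n',m.sum(),'y pct mm',np.percentile(b[m][:,1],[2,10,50,90,98]).round(4)*1000)
g=cv2.inRange(h,(35,70,40),(90,255,255))>0
g&=(d>0)&(abs(b[...,0]+.105)<.035)&(abs(b[...,1])<.03)
if g.sum()>3: print('green n',g.sum(),np.median(b[g],0).round(4)*1000)
E
python3 st.py -105 22 40; python3 g.py
```

```text
t 6.15 bal mm [-105.9  -13.2   41.2] yaw -14.24 tz [-0.003  0.008 -1.   ] F [ 0.06 -1.86 -0.38] g 0.005
delta cm [ 0.08 -3.52  0.14]
blue n 106 y pct mm [-6.2 -3.3  0.2 17.7 70.3]
green n 96 [-103.     0.9   42.5]
```

>>> {"name": "servo_tool", "arguments": {"deltas": [[[0,-0.8,0],0,0],[[0,-0.8,0],0,0],[[0,-0.8,0],0,0],[[0,-0.7,0],0,0],[[0,-0.5,0],0,0],[[0,-0.4,0],0,0],[[0,-0.4,0],0,0],[[0,-0.3,0],0,0]]}}

```text
clock: 6.87
position: [0.5854, -0.0002, 0.0415]
ee_rot: [0.992, -0.129, -0.007, 0.01]
ft_force: [-7.0, -8.4, 6.4]
grip_width: -0.004
```

```bash
python3 st.py -105 0 66; python3 g.py
```

```text
t 6.8667 bal mm [-105.9   20.7   41.5] yaw -14.85 tz [-0.016 -0.018 -1.   ] F [-7.03 -8.4   6.41] g -0.004
delta cm [ 0.09  2.12 -2.41]
blue n 110 y pct mm [ 19.1  30.3  34.6  56.9 108.1]
green n 118 [-102.2    5.    42.2]
```

The guard is at its stop: near face at about 32 mm and reaction force about 8 N. Backing off to over the well.

>>> {"name": "servo_tool", "arguments": {"deltas": [[[0,0.6,0],0,0],[[0,0.8,0],0,0],[[0,0.6,0],0,0],[[0,0,0],0,0],[[0,0,0],0,0]]}}

```text
clock: 7.33
position: [0.581, -0.0189, 0.0427]
ee_rot: [0.992, -0.129, -0.006, 0.009]
ft_force: [-0.1, 0.3, -0.2]
grip_width: 0.0
```

```bash
python3 st.py -105 0 40;python3 g.py
python3 - <<'E'
from h import *
p,d=eyes.camera('side')
q=cv2.resize(p[170:290,200:320],None,fx=5,fy=5,interpolation=1);cv2.imwrite('pics/s5.png',q)
E
```

```text
t 7.3333 bal mm [-105.6    1.5   42.7] yaw -14.82 tz [-0.014 -0.017 -1.   ] F [-0.12  0.28 -0.19] g 0.0
delta cm [0.06 0.14 0.27]
blue n 87 y pct mm [ 29.   30.4  33.8  89.  108.9]
green n 118 [-102.1    4.6   42.5]
```

View pics/s5.png

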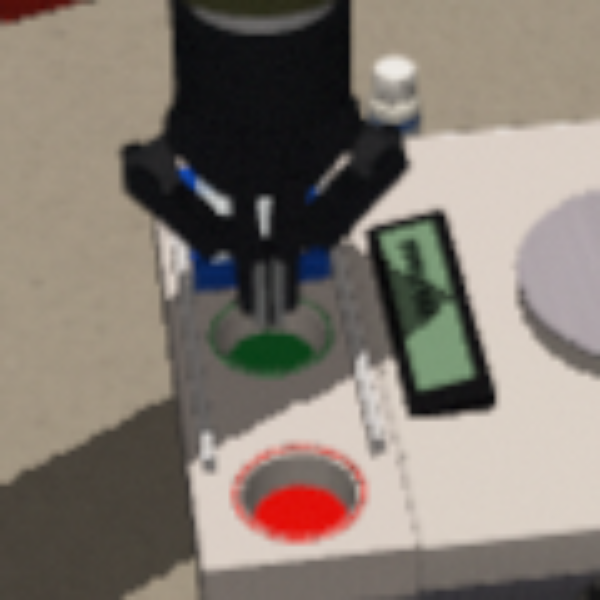

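The well is open, with the green key visible below the finger and the guard behind it. Descending.

>>> {"name": "servo_tool", "arguments": {"deltas": [[[0,0.1,0.6],0,0],[[0,0,0.6],0,0],[[0,0,0.5],0,0],[[0,0,0.3],0,0],[[0,0,0],0,0]]}}

```text
clock: 7.85
position: [0.5803, -0.0186, 0.0201]
ee_rot: [0.992, -0.128, -0.006, 0.009]
ft_force: [0.2, 1.3, 0.5]
grip_width: 0.002
```

```bash
python3 st.py -105 0 11
```

```text
t 7.85 bal mm [-106.3    1.6   20.1] yaw -14.7 tz [-0.015 -0.016 -1.   ] F [0.16 1.32 0.5 ] g 0.002
delta cm [0.14 0.14 0.91]
```

>>> {"name": "servo_tool", "arguments": {"deltas": [[[0.1,0.1,0.3],0,0],[[0,0,0.2],0,0],[[0,0,0.2],0,0],[[0,0,0.2],0,0]]}}

```text
clock: 8.18
position: [0.5812, -0.0196, 0.0107]
ee_rot: [0.992, -0.128, -0.006, 0.009]
ft_force: [-2.1, 0.3, 5.5]
grip_width: 0.001
```

```bash
python3 st.py -105 0 11
```

```text
t 8.1833 bal mm [-105.2    0.8   10.7] yaw -14.68 tz [-0.014 -0.016 -1.   ] F [-2.08  0.27  5.51] g 0.001
delta cm [ 0.02  0.08 -0.02]
```

>>> {"name": "servo_tool", "arguments": {"deltas": [[[0,0,0.2],0,0],[[0,0,0.2],0,0],[[0,0,0.2],0,0]]}}

```text
clock: 8.43
position: [0.5813, -0.0197, 0.0104]
ee_rot: [0.992, -0.128, -0.006, 0.01]
ft_force: [-11.5, -0.3, 24.8]
grip_width: -0.0
```

```bash
python3 st.py -105 0 11
```

```text
t 8.4333 bal mm [-105.     0.8   10.4] yaw -14.71 tz [-0.015 -0.018 -1.   ] F [-11.52  -0.31  24.77] g -0.0
delta cm [ 0.    0.08 -0.06]
```

A hard stop at reported z = 0.0104, so the tip is at about 0.038, exactly the key's fully-down height. Holding about 1 s.

>>> {"name": "servo_tool", "arguments": {"deltas": [[[0,0,0.05],0,0],[[0,0,0.1],0,0],[[0,0,0.1],0,0],[[0,0,0.1],0,0],[[0,0,0.1],0,0],[[0,0,0.1],0,0],[[0,0,0.1],0,0],[[0,0,0.1],0,0],[[0,0,0.1],0,0],[[0,0,0.1],0,0],[[0,0,0.1],0,0],[[0,0,0.1],0,0]]}}

```text
clock: 9.43
position: [0.5816, -0.0198, 0.0106]
ee_rot: [0.992, -0.128, -0.005, 0.013]
ft_force: [-6.1, -0.5, 13.9]
grip_width: 0.002
```

```bash
python3 st.py -105 0 11; python3 g.py
```

```text
t 9.4333 bal mm [-104.8    0.7   10.6] yaw -14.73 tz [-0.013 -0.025 -1.   ] F [-6.06 -0.49 13.92] g 0.002
delta cm [-0.02  0.07 -0.04]
blue n 23 y pct mm [30.2 32.2 41.2 60.6 62. ]
green n 27 [-112.5   -2.8   44.7]
```

Run:
```python
from h import *
p,d=eyes.camera('side')
q=cv2.resize(p[180:280,205:305],None,fx=6,fy=6,interpolation=1);cv2.imwrite('pics/s6.png',q)
```

```text
(no output)
```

View pics/s6.png

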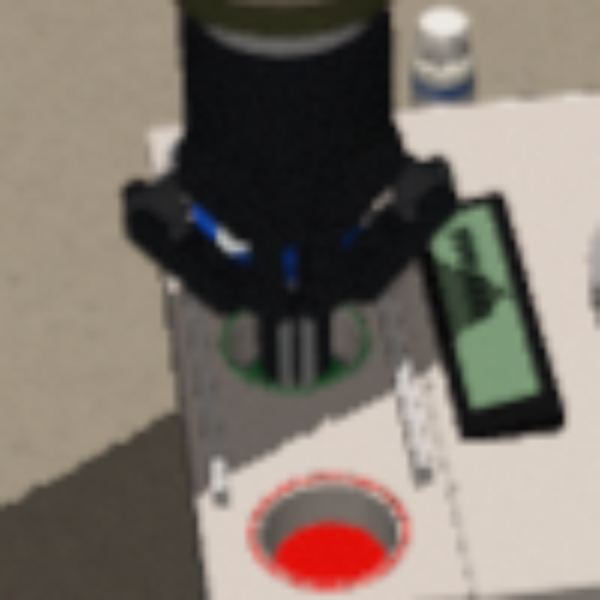

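The finger is inside the well with the key sunk under it, and the rim and rails are clear. Lifting.

>>> {"name": "servo_tool", "arguments": {"deltas": [[[0,0,-1],0,0],[[0,0,-1.5],0,0],[[0,0,-2],0,0],[[0,0,-2],0,0],[[0,0,-1.5],0,0],[[0,0,0],0,0]]}}

```text
clock: 10.03
position: [0.5827, -0.0175, 0.0946]
ee_rot: [0.992, -0.128, -0.005, 0.013]
ft_force: [-0.2, 0.2, -0.2]
grip_width: 0.001
```

```bash
python3 st.py -105 134 84; python3 g.py
python3 - <<'E'
from h import *
a=np.deg2rad(-14.1);B=np.array([[np.cos(a),-np.sin(a),0],[np.sin(a),np.cos(a),0],[0,0,1]])
print('near vial bal',(onplane('top',[236.5,180],.062)-[.683,-.046,0])@B)
E
```

```text
t 10.0333 bal mm [-104.2    3.2   94.6] yaw -14.7 tz [-0.013 -0.025 -1.   ] F [-0.15  0.23 -0.18] g 0.001
delta cm [ -0.21 -13.1    0.71]
blue n 241 y pct mm [ 30.2  31.3  37.   99.6 108.2]
green n 116 [-102.2    4.5   42.4]
near vial bal [[-0.01900121  0.19192305  0.062     ]]
```

>>> {"name": "servo_tool", "arguments": {"deltas": [[[0,-2.2,0],-0.01,0],[[0,-2.2,0],0,0],[[-0.1,-2.2,0],0,0],[[-0.1,-2.2,0],0,0],[[0,-2.2,0],0,0],[[0,-1.6,0],0,0],[[0,0,0],0,0],[[0,0,0],0,0]]}}

```text
clock: 10.75
position: [0.6093, 0.1064, 0.081]
ee_rot: [0.992, -0.125, -0.009, 0.015]
ft_force: [-0.2, -0.4, -0.4]
grip_width: 0.005
```

```bash
python3 st.py -105 134 41
```

```text
t 10.75 bal mm [-108.6  129.9   81. ] yaw -14.37 tz [-0.022 -0.027 -0.999] F [-0.25 -0.45 -0.44] g 0.005
delta cm [ 0.42 -0.54  3.98]
```

>>> {"name": "servo_tool", "arguments": {"deltas": [[[0.3,-0.5,0.6],0,0],[[0.1,0,1],0,0],[[0,-0.1,1],0,0],[[0,0,0.8],0,0],[[0,0,0.2],0,0],[[0,0,0],0,0]]}}

```text
clock: 11.25
position: [0.6128, 0.105, 0.0377]
ee_rot: [0.992, -0.127, -0.011, 0.017]
ft_force: [0.1, -0.7, -0.1]
grip_width: -0.003
```

```bash
python3 st.py -105 51 40
python3 - <<'E'
from h import *
p,d=eyes.camera('side')
q=cv2.resize(p[150:270,195:315],None,fx=5,fy=5,interpolation=1);cv2.imwrite('pics/s7.png',q)
E
```

```text
t 11.25 bal mm [-104.9  129.4   37.7] yaw -14.65 tz [-0.027 -0.03  -0.999] F [ 0.09 -0.69 -0.09] g -0.003
delta cm [0.06 7.84 0.05]
```

View pics/s7.png

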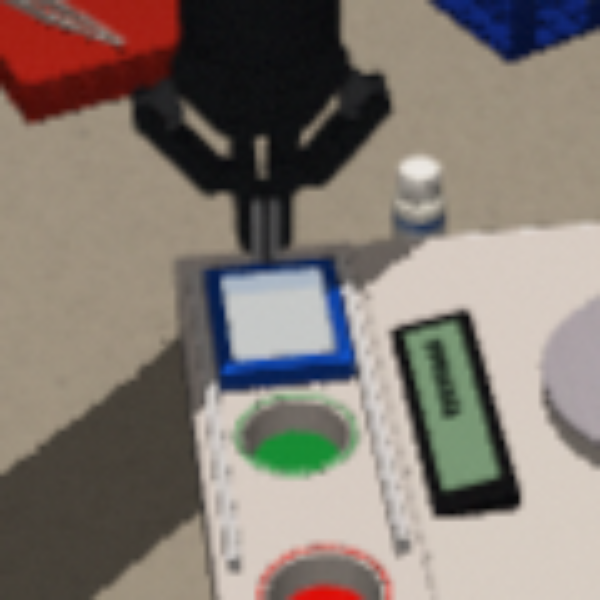

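The finger stands behind the guard's far face, and the green key is up. Pushing back.

>>> {"name": "servo_tool", "arguments": {"deltas": [[[0,0.8,0],0,0],[[0,0.8,0],0,0],[[0,0.8,0],0,0],[[0,0.8,0],0,0],[[0,0.8,0],0,0]]}}

```text
clock: 11.72
position: [0.6024, 0.0653, 0.0407]
ee_rot: [0.992, -0.126, -0.01, 0.015]
ft_force: [0.6, 1.5, -0.9]
grip_width: 0.002
```

```bash
python3 st.py -105 51 39; python3 g.py
```

```text
t 11.7167 bal mm [-105.3   88.3   40.7] yaw -14.52 tz [-0.024 -0.028 -0.999] F [ 0.63  1.54 -0.93] g 0.002
delta cm [0.06 3.72 0.29]
blue n 265 y pct mm [-3.1 -2.1  4.8 72.9 77.9]
green n 110 [-102.2    5.4   42. ]
```

>>> {"name": "servo_tool", "arguments": {"deltas": [[[0,0.7,0.1],0,0],[[0,0.7,0.1],0,0],[[0,0.7,0],0,0],[[0,0.6,0],0,0],[[0,0.4,0],0,0],[[0,0.2,0],0,0]]}}

```text
clock: 12.27
position: [0.5937, 0.0276, 0.0406]
ee_rot: [0.992, -0.128, -0.009, 0.015]
ft_force: [2.5, 9.7, -2.0]
grip_width: -0.003
```

```bash
python3 st.py -105 51 39; python3 g.py
```

```text
t 12.2667 bal mm [-104.6   49.6   40.6] yaw -14.7 tz [-0.022 -0.028 -0.999] F [ 2.54  9.75 -2.03] g -0.003
delta cm [-0.04 -0.14  0.16]
blue n 282 y pct mm [-42.4 -40.2 -32.5  34.   38.5]
```

Force 9.7 N: the guard is at its closed stop, spanning about -41 to +39 mm. Backing off and lifting clear.

>>> {"name": "servo_tool", "arguments": {"deltas": [[[0,-0.6,0],0,0],[[0,-0.8,0],0,0],[[0,-0.6,-1],0,0],[[0,0,-3],0,0],[[0,0,-3],0,0],[[0,0,-3],0,0],[[0,0,-3],0,0],[[0,0,-2],0,0],[[0,0,0],0,0],[[0,0,0],0,0],[[0,0,0],0,0]]}}

```text
clock: 13.23
position: [0.602, 0.0593, 0.2014]
ee_rot: [0.992, -0.124, -0.01, 0.016]
ft_force: [-0.2, 0.4, -0.4]
grip_width: -0.004
```

```bash
python3 st.py; python3 g.py
python3 - <<'E'
from h import *
p,d=eyes.camera('side')
q=cv2.resize(p[130:330,190:400],None,fx=3,fy=3,interpolation=2);cv2.imwrite('pics/s8.png',q)
E
```

```text
t 13.2333 bal mm [-104.2   82.4  201.4] yaw -14.3 tz [-0.024 -0.028 -0.999] F [-0.19  0.44 -0.42] g -0.004
blue n 289 y pct mm [-41.5 -40.1 -33.1  34.8  39.2]
```

View pics/s8.png

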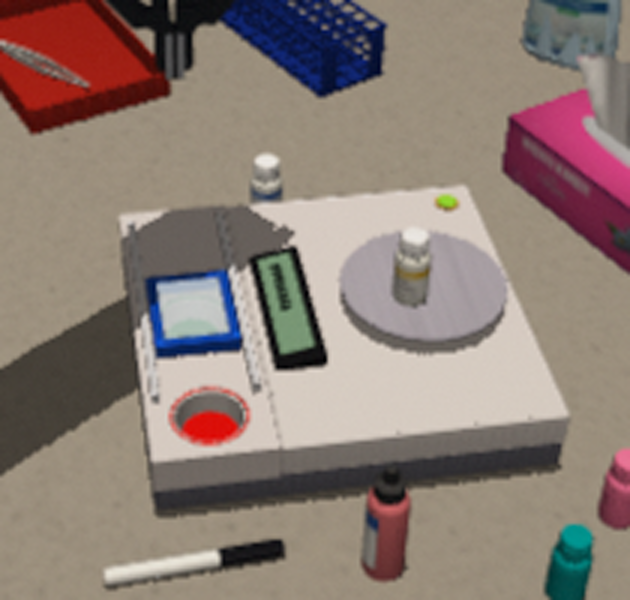

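The guard is closed, the vial, dropper, marker and near vial are unmoved, and the arm is clear. Handing in.

```bash
python3 -c "
from workcell import order; print(order.hand_in())"
```

```text
the job is handed in; nothing more can be done
None
```

I opened the guard, pressed the green key fully down, pushed the guard closed again and handed the job in at about 13 s. No verdict was given.

- **Guard open:** I pushed it with the shut fingers until it met its stop with about 8 N. The camera put its near face at about 32 mm, which is about 72 mm open.
- **Key press:** I held the key on its hard stop with 14 to 25 N for about 1.2 s. I did not measure how far the key moved. The fingertip stopped where a fully pressed key should be, and the picture showed the key sunk. It was up again before I closed the guard.
- **Guard closed:** I pushed it back until it met its closed stop with about 10 N. The camera then showed it spanning -41 to +39 mm, within about 1 mm of closed.
- **Last check:** In the last picture the sample vial stands on the pan, and the near vial, dropper and marker look unmoved. The red key was never touched. The arm is clear, with no contact force.

**Disagreement:** The reported TCP height was about 27 mm lower than the real fingertips. Because of this my first push passed over the guard without touching it. The cameras showed the offset, and the key's hard stop confirmed it.

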